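# Take the film cassette out of the copying gate

### The arm

A 7-joint arm with a two-finger parallel gripper is mounted at the origin on the work surface. World frame = base frame: x ahead of the robot, y to its left, z up, the work surface at z = 0. Lengths are in m, angles in rad, forces in N, time in s.
With the tool pointing down it reaches from about 0.375 to 0.925 m from the base axis. Payload 3.1 kg.
Tool frame: the origin (TCP) lies midway between the tips of the shut fingers; the grasp point (between the pads) lies 19 mm behind it; z points along the fingers, y is the line along which they close (so a half turn about z gives the same grasp; the last joint's range is limited). The gripper opens to 85 mm and grips with 20 to 120 N. Pads are 22 mm wide; open, the fingers measure 114 mm over their backs; the gripper's body (76 mm by 85 mm) begins 54 mm behind the grasp point. The pads swing forward as they close: fully open they stand 13 mm farther back than shut.
Start: joints at [-1.216, 0.383, 0.044, 1.598, -0.018, 1.161, -0.05], TCP at [0.284, 0.585, 0.231] pointing down, gripper open.
Joint ranges: [-2.61, 2.61], [-0.41, 2.15], [-1.48, 1.57], [0, 2.5], [-1.57, 4.71], [0.05, 1.97], [-2.85, 2.85]. Speed limits (rad/s): [2.79, 2.79, 3.14, 3.14, 3.14, 3.14, 3.14].

### API

Orientations are given as [roll, pitch, yaw] about the fixed x, y, z axes, in that order (R = Rz(yaw) Ry(pitch) Rx(roll)).
In Python, from bench import r gives the robot as it stands.
- The arm moves only by the tool send_rows, never from a script. Its argument "plan" is a list of rows, each an object of numbers: "x", "y", "z": the shift along the tool's x, y, z in m; "wx", "wy", "wz": the turn, a rotation vector about the tool's x, y, z in degrees; "claw": the gripper's target within -1 to 1 (fully open at 1, half-way at 0, shut at -1). In form: [{"x": .., "y": .., "z": .., "wx": .., "wy": .., "wz": .., "claw": ..}, ...]. A call has 1 to 8 rows; each row is the pose to reach, as a shift and turn from the pose commanded when the call began, along the tool's axes at that moment; what a row does not reach only later rows make up. A row lasts 1/8 s, in which the tool goes at most 62.5 mm and 10.7 degrees, less where a joint would pass 70% of its speed; a pose out of reach is approached as far as the arm can. A call with a gripper value outside its range is refused whole. The fingers move at their own pace and stop on an object; "newtons" is the grip in N (left out, the last holds). Time passes only in rows, so rows that repeat a pose let the fingers close. It gives the time, the measured TCP pose, the force, the opening and the grip force at its end, in the units of the state.
- r.get_state(): the state, without advancing time (a new reading comes with each control period).
- r.get_image(name): name is "side" or "top" or "wrist"; returns (picture, depth): 400x640x3 uint8, red, green, blue; 400x640 float32, m along the optical axis (not along the pixel's ray), 0 where there is no reading.
- r.camera_info(name): a dict with "K" (3x3 intrinsics, pixels), "D" ([k1, k2, p1, p2, k3] as OpenCV has them; the pictures are not rectified), "R" (3x3) and "t" (3): a world point X has camera coordinates R X + t; the wrist camera has in their place "tool_from_camera" (4x4, takes a point from camera to tool coordinates, whose origin is the TCP and whose axes are the flange's). Camera axes: x right, y down, z forward; pixel columns grow to the right and rows downward; lengths in m; the calibration is good to about 2 mm. A picture is of the moment at which its call begins: read the wrist's pose just before it. camera_info takes no time and is no camera call.
- r.hand_in(): hands the job in; it is judged then, once.
The state is a dict: "clock": time; "joint_positions": joint angles; "qvel": joint speeds; "joint_efforts": joint torques, N m; "position": TCP position; "orientation": TCP orientation; "contact_force": force on the tool from outside, world axes, zero at the start; "wrist_torque": the same for the moment, N m; "gripper_width": opening from 0.0 (shut) to 1.0 (fully open); "grip_force": force on a finger pad.
Only numpy, scipy, OpenCV 4.12 (cv2) and the standard library are available. Lean on these libraries where they do the work, as an engineer would, in place of code of your own. Each camera call takes 0.05 s, during which the arm holds its last target. There are 200 camera calls.

### The job

The lamp head is clamped up against the film gate and its visor covers the film cassette: loosen the red clamp knob by turning it counter-clockwise, draw the lamp head back along the rail until the visor is well clear, then pinch the two orange side catches of the cassette together and lift it straight up out of the gate. Finish while still holding the cassette: upright, still, catches pinched, its bottom edge clear above the gate and nothing of the rig or table touching it, with the lamp head left back. Leave the other things on the board and the table where they are.

Things in the scene. Friction and masses are not known exactly. Their poses are not given: they have to be found in the camera images.
- copy_board: Fixed film-copying rig on a grey board 260 (x) x 430 (y) x 12 mm. Origin on the table under the film gate's centre (board spans y -190..240), z up; y runs along the rail, from the camera (y -165..-55, up to 142 mm high, 130 wide) through the gate (y = 0) to the lamp head (+y). Turned up to 0.3 rad from the robot's axes.
- gate_top (a point): Centre of the film gate at the level of its post tops, 117 mm above the table, axes as the board's. Two black posts, 22 to 34 mm either side in x, 27 mm deep in y; the cassette stands between them on a floor 44 mm above the table.
- lamp_head (a joint): How far (m) the lamp head is slid back along the board's +y: 0 = up at the gate, 0.08 = end stop; starts clamped at 0 to 0.006. 0.06 or more is well clear. Grey box 84 (x) x 38 (y) mm, top 128 mm above the table, rear face 56 mm from the gate centre at 0. Clamped it does not slide (holds about 25 N); loose it takes about 2 N. Pulling the knob's bar along the rail draws the head.
- visor_edge (a point): Middle of the front edge of the lamp head's thin black visor, 178 mm above the table, 18 mm on the camera side of the gate centre when the head is at 0; moves with the head. The visor is 80 mm wide in x, 176 to 180 mm above the table, with side lips down to 164 mm, and covers the cassette from above.
- clamp_knob (a joint): Angle (rad) of the red clamp knob: 0 = tight, 1.5 = fully loose (stop). Starts at 0 to 0.15. Grows counter-clockwise seen from above. Below about 0.6 its screw still presses a pad on the rail and holds the head; from 0.9 on it counts as loose. Takes about 0.15 N m and stays where it is left.
- knob_grip (a point): Grip point of the clamp knob on its vertical axis, 84 mm above the table, 106 mm (plus the head's slide) from the gate centre along the board's +y. Red bar 48 long x 11 thick, 66 to 96 mm above the table, on a hub of 9 mm radius; carriage plate 40 mm above the table. Site x axis along the bar, z up; turns with it. At 0 the bar lies 0.85 rad counter-clockwise from the board's x.
- cassette: Film cassette: flat black holder with a film window, 42 (x) x 16 (y) x 123 mm high, about 0.13 kg, upright in the gate. Origin at the centre of its underside (seated 44 mm above the table), axes as the board's, z up, x across the catches. Must rise 73 mm to clear the gate posts. Unless both catches are pinched, hooks under the gate's keepers hold it down.
- cassette_grip (a point): Midway between the two orange catch pads, 102 mm above the cassette's underside (146 mm above the table when seated): pinch here along the cassette's x, from above. Pads 42 mm high (79 to 121 mm above the underside), 16 mm wide in y, 56 mm over both when out, 46 mm when fully pinched. The gate posts' tops are 29 mm below this point.
- catch_a (a joint): How far (m) the orange catch on the cassette's -x side is pressed in: 0 = out (latched), 0.005 = fully in; pinched from 0.0035. Sprung: about 2 N to start, 8 N fully in; springs out when let go.
- catch_b (a joint): The same for the orange catch on the cassette's +x side.
- loupe: Bystander: small black magnifying loupe standing on the board beside the camera or gate, 42 mm diameter, 44 mm high. Origin at the centre of its underside. Leave it.
- lens_cap: Bystander: black lens cap lying on the board, 62 mm diameter, 9 mm high. Origin at the centre of its underside. Leave it.
- spare_cassette: Bystander: a grey spare cassette of the same shape with orange catches, lying flat on the board, 123 mm long (along its y), 56 mm wide, 16 mm high. Origin at the middle of its underside. Leave it.
- blower: Bystander: black rubber dust blower standing on the table, 62 mm diameter, 145 mm high. Origin at the centre of its underside. Leave it.
- brush_jar: Bystander: glass jar with paint brushes, 76 mm diameter, about 210 mm high with the brushes. Origin at the centre of its underside. Leave it.
- medium_jar: Bystander: amber jar with a white lid, 66 mm diameter, 90 mm high. Origin at the centre of its underside. Leave it.
- paint_tin: Bystander: yellow paint tin, 76 mm diameter, 85 mm high. Origin at the centre of its underside. Leave it.
Not all that is in view belongs to the job. Leave any green look-alike of the cassette alone.

How it is judged:
On the way, in this order (a step that is already met when the one before it is completed fails the run):
1. the clamp knob is loosened while the lamp head is still up at the gate (value of joint clamp_knob above 0.9 rad and value of joint lamp_head below 0.03 m), for 0.1 s.
2. the lamp head is drawn back, the cassette still seated (value of joint lamp_head above 0.06 m and z of cassette in the frame of copy_board below 0.05 m), for 0.2 s.
3. both catches are pinched in by the fingers, the cassette still in the gate (value of joint each of catch_a, catch_b above 0.0035 m and contact force between the fingers and cassette above 2 N and z of cassette in the frame of copy_board below 0.06 m), for 0.1 s.
At the end, for the whole second after the job is handed in: The cassette is held by the fingers with both catches pressed in at least 3.5 mm, its underside at least 119 mm above the table (clear of the gate posts), within 0.3 rad of upright, slower than 0.05 m/s, touching neither the rig nor the table, and the lamp head is still at least 60 mm back (z of cassette in the frame of copy_board above 0.119 m and angle between cassette's own z axis and vertical below 0.3 rad and value of joint each of catch_a, catch_b above 0.0035 m and contact force between the fingers and cassette above 2 N and contact force between cassette and copy_board below 0.1 N and contact force between cassette and table below 0.1 N and linear speed of cassette below 0.05 m/s and value of joint lamp_head above 0.06 m); the arm keeps its last pose, push and grip.
It fails at once if a bystander is moved more than 30 mm (distance of any of loupe, lens_cap, spare_cassette, blower, brush_jar, medium_jar, paint_tin from where it was at the start of the episode above 0.03 m).
It also fails if it takes over 48 s, if anything falls off the work surface, if the arm or the gripper's body presses on something with over 40 N, if the wrist force passes 120 N, or if a joint passes its speed limit or range.

## Working session

There is one attempt and no reset: what is moved stays moved. The work goes in short steps, Python scripts to look and compute and a tool call to move; the robot and the scene stay as the last step left them, time stands still between calls to the robot, and variables do not carry over. Pictures are saved under pics/ and viewed, at most 10 in all, crops included, and the job is handed in when it is done.

Besides the shell and the picture viewer there is one more tool, called in YAML: its name, and indented under it one key for each argument. send_rows: Moves the arm, as the interface text tells. Its arguments: {"type":"object","properties":{"plan":{"type":"array"},"newtons":{"type":"number"}},"required":["plan"]}

```bash
ls; mkdir -p pics
cat > h.py <<'E'
import numpy as np, cv2
from bench import r
from scipy.spatial.transform import Rotation as Ro
def grab(n):
    s=r.get_state(); im,d=r.get_image(n); c=r.camera_info(n)
    K=np.array(c["K"]);D=np.array(c["D"],float)
    if "R" in c: R=np.array(c["R"]);t=np.array(c["t"]);Rw=R.T;o=-R.T@t
    else:
        T=np.array(c["tool_from_camera"]);Rt=Ro.from_euler('xyz',s["orientation"]).as_matrix()
        Rw=Rt@T[:3,:3];o=Rt@T[:3,3]+np.array(s["position"])
    return im,d,K,D,Rw,o
def ray(cam,px):
    _,_,K,D,Rw,o=cam
    u=cv2.undistortPoints(np.array(px,float).reshape(-1,1,2),K,D).reshape(-1,2)
    return o,np.c_[u,np.ones(len(u))]@Rw.T
def onz(cam,px,z):
    o,d=ray(cam,px); return o+d*((z-o[2])/d[:,2])[:,None]
def cloud(cam,mask):
    v,u=np.nonzero(mask&(cam[1]>0)); o,d=ray(cam,np.c_[u,v]); return np.c_[u,v],o+d*cam[1][v,u][:,None]
def save(n,im): cv2.imwrite("pics/"+n,im[:,:,::-1])
E
python3 - <<'E'
from h import *
for n in("top","side"):
    c=grab(n); save(n+"0.png",c[0]); print(n,c[5],c[4][:,2]); np.savez(n+"0.npz",*c)
print(r.get_state())
E
```

```text
pics
top [0.30788854 0.00750588 1.3752149 ] [ 2.19596314e-01 -5.48744389e-04 -9.75590671e-01]
side [ 0.18466671 -0.88205131  1.14140313] [ 0.28427374  0.61987538 -0.73139794]
{'clock': 0.1, 'joint_positions': array([-1.21579121,  0.38373352,  0.04384409,  1.59941752, -0.01787772,
        1.16118565, -0.04993774]), 'qvel': array([-0.00064682, -0.00109196, -0.00053987, -0.00183534, -0.00175961,
       -0.00113824,  0.00123279]), 'joint_efforts': array([ 2.91742137e-03, -4.34727967e+01,  1.02925323e+00, -2.50455379e+01,
        1.08387647e-02,  5.45342729e-03, -1.34850876e-05]), 'position': array([0.28400824, 0.58372788, 0.23002537]), 'orientation': array([-3.13924547e+00,  1.45521879e-04,  2.68883180e+00]), 'contact_force': array([-0.25614051, -1.44809633,  0.09337418]), 'wrist_torque': array([ 0.02072451, -0.01497324, -0.01180368]), 'grip_force': 0.0, 'gripper_width': 0.9994594336686996}
```

View pics/top0.png

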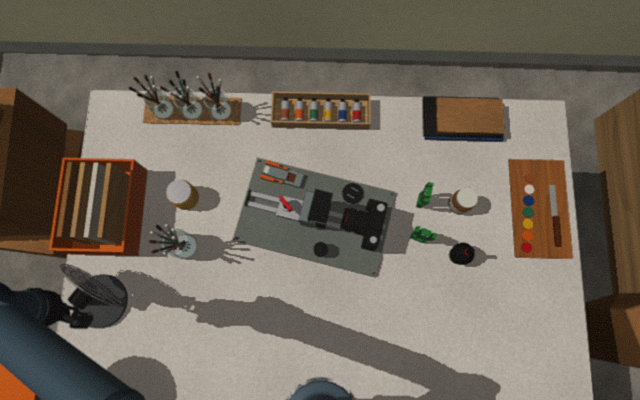

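View pics/side0.png

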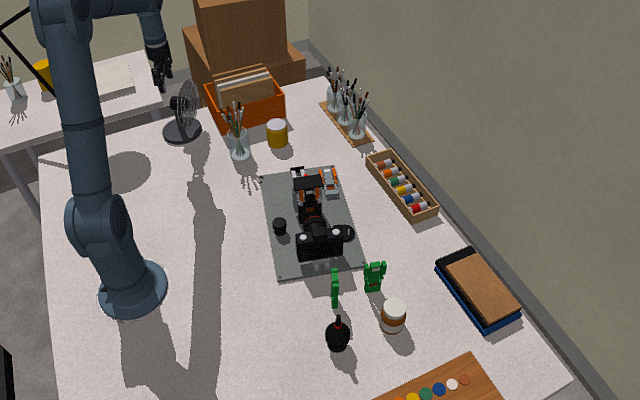

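The top view shows the board with corners near (258,158), (397,192), (376,274) and (236,238). The rail runs left, which is world +y.

Possible mix-ups:
- **Knob:** the red bar at (285,203). Other red things are the blower tip (462,253), the camera mark (347,215) and the paints. I choose (285,203), since it sits on the rail.
- **Cassette:** the one under the visor at (320,207). Others are the grey spare at (283,175) and the green look-alikes at (425,195) and (423,234). I choose the one under the visor.

```bash
cat > m.py <<'E'
from h import *
z=np.load("top0.npz");c=[z[k] for k in z]
im=c[0]; uv,P=cloud(c,np.ones(im.shape[:2],bool))
# board: outline by depth height 6..25mm, in region
I=(uv[:,0]>225)&(uv[:,0]<410)&(uv[:,1]>145)&(uv[:,1]<285)
hsv=cv2.cvtColor(im,cv2.COLOR_RGB2HSV)
print("board px hsv",hsv[230,270],"table",hsv[270,250], "z board", P[(uv==[270,230]).all(1)],P[(uv==[200,290]).all(1)])
m=np.zeros(im.shape[:2],np.uint8); hh=P[I&(P[:,2]>0.006)]; 
u=uv[I&(P[:,2]>0.006)]; m[u[:,1],u[:,0]]=255
m=cv2.morphologyEx(m,cv2.MORPH_OPEN,np.ones((5,5)))
cn=max(cv2.findContours(m,cv2.RETR_EXTERNAL,cv2.CHAIN_APPROX_NONE)[0],key=cv2.contourArea)
g=onz(c,cn[:,0],0.012)[:,:2]
rect=cv2.minAreaRect(g.astype(np.float32)); b=cv2.boxPoints(rect);print("rect",rect,b)
red=((hsv[...,0]<6)|(hsv[...,0]>174))&(hsv[...,1]>150)&(hsv[...,2]>100); red[:,:262]=0;red[:,305:]=0;red[:190]=0;red[225:]=0
v,u=np.nonzero(red);k=onz(c,np.c_[u,v],0.096);print("red",len(u),u.mean(),v.mean(),k.mean(0),cv2.minAreaRect(k[:,:2].astype(np.float32)))
_,k2=cloud(c,red);print("red depth",np.median(k2,0))
save("crop0.png",cv2.resize(im[150:285,225:410],None,fx=4,fy=4,interpolation=cv2.INTER_CUBIC))
E
python3 m.py
```

```text
board px hsv [42 27 96] table [ 17  30 179] z board [[0.51115114 0.15865802 0.01180069]] [[ 3.35018401e-01  3.51899397e-01 -8.14908397e-05]]
rect ((0.5571787357330322, 0.03109942376613617), (0.42927461862564087, 0.25969257950782776), 77.00077819824219) [[ 0.38237995 -0.14883006]
 [ 0.6354174  -0.20724472]
 [ 0.7319775   0.2110289 ]
 [ 0.47894007  0.26944357]]
red 62 285.2096774193548 203.03225806451613 [0.57495497 0.11081866 0.096     ] ((0.5764904618263245, 0.11148203909397125), (0.04644255340099335, 0.01162367220968008), 38.217594146728516)
red depth [0.57494104 0.11114648 0.0954977 ]
```

View pics/crop0.png

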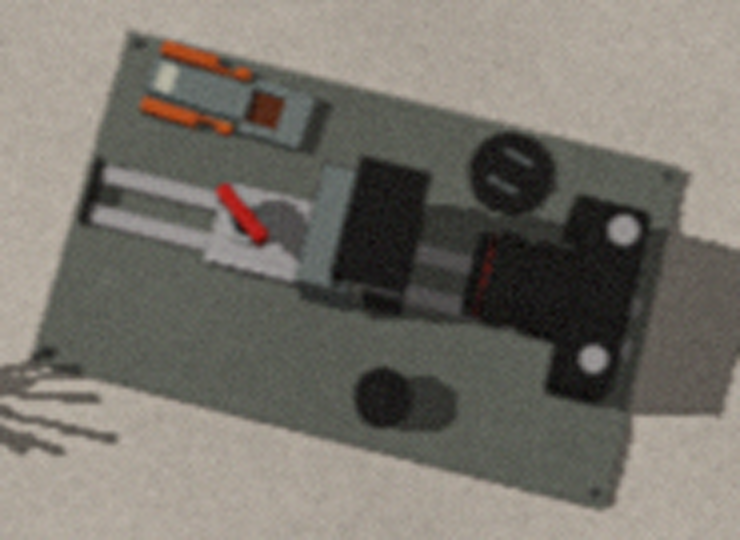

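The crop shows the red bar at crop (242,213), on the carriage behind the grey lamp head, with the visor at (385,220). The grey spare at (230,95) is a different item. The board measures 429x260 mm as described, and the knob lies within 2 mm of where the geometry predicts, so I'll move.

```bash
cat >> h.py <<'E'
O=np.array([.5515,.0067]);A=np.deg2rad(-13.0)
def B(x,y): return O+np.array([np.cos(A)*x-np.sin(A)*y,np.sin(A)*x+np.cos(A)*y])
def go(p,yawdeg):
    s=r.get_state();Rt=Ro.from_euler('xyz',s["orientation"])
    G=Ro.from_euler('xyz',[np.pi,0,np.deg2rad(yawdeg)])
    print("pos",s["position"].round(4),"shift mm",(Rt.inv().apply(np.array(p)-s["position"])*1e3).round(1),"rotdeg",np.rad2deg((Rt.inv()*G).as_rotvec()).round(1))
E
python3 - <<'E'
from h import *
k=B(0,.106);print(k)
go([*k,.40],37)
E
```

```text
[0.57534481 0.10998323]
pos [0.284  0.5837 0.23  ] shift mm [-469.2 -299.  -169.2] rotdeg [-1.000e-01  1.000e-01  1.171e+02]
```

send_rows:
  plan:
    - {"z": -0.06, "claw": 0.2}
    - {"z": -0.12, "claw": 0.2}
    - {"z": -0.17, "claw": 0.2}
    - {"z": -0.17, "claw": 0.2}

```text
invalid input
```

send_rows:
  plan:
    - {"x": 0, "y": 0, "z": -0.06, "wx": 0, "wy": 0, "wz": 0, "claw": 0.2}
    - {"x": 0, "y": 0, "z": -0.12, "wx": 0, "wy": 0, "wz": 0, "claw": 0.2}
    - {"x": 0, "y": 0, "z": -0.17, "wx": 0, "wy": 0, "wz": 0, "claw": 0.2}
    - {"x": 0, "y": 0, "z": -0.17, "wx": 0, "wy": 0, "wz": 0, "claw": 0.2}
  newtons: 40

```text
clock: 0.6
position: [0.2854, 0.5865, 0.4076]
orientation: [3.131, -0.001, 2.689]
contact_force: [0.8, 0.6, 0.5]
gripper_width: 0.6
grip_force: 0.0
```

send_rows:
  plan:
    - {"x": -0.469, "y": -0.299, "z": 0, "wx": 0, "wy": 0, "wz": 117, "claw": 0.2}
    - {"x": -0.469, "y": -0.299, "z": 0, "wx": 0, "wy": 0, "wz": 117, "claw": 0.2}
    - {"x": -0.469, "y": -0.299, "z": 0, "wx": 0, "wy": 0, "wz": 117, "claw": 0.2}
    - {"x": -0.469, "y": -0.299, "z": 0, "wx": 0, "wy": 0, "wz": 117, "claw": 0.2}
    - {"x": -0.469, "y": -0.299, "z": 0, "wx": 0, "wy": 0, "wz": 117, "claw": 0.2}
    - {"x": -0.469, "y": -0.299, "z": 0, "wx": 0, "wy": 0, "wz": 117, "claw": 0.2}
    - {"x": -0.469, "y": -0.299, "z": 0, "wx": 0, "wy": 0, "wz": 117, "claw": 0.2}
    - {"x": -0.469, "y": -0.299, "z": 0, "wx": 0, "wy": 0, "wz": 117, "claw": 0.2}

```text
clock: 1.6
position: [0.5459, 0.1564, 0.3997]
orientation: [-3.14, 0.001, 1.183]
contact_force: [1.3, 1.1, -0.3]
gripper_width: 0.596
grip_force: 0.0
```

Run:
```python
from h import *
go([*B(0,.106),.30],37);print(r.get_state()["joint_positions"].round(2))
```

```text
pos [0.5459 0.1564 0.3997] shift mm [-31.7  45.   99.6] rotdeg [-0.1  0.1 30.8]
[-0.8   0.13  0.5   1.59 -0.06  1.44 -0.68]
```

send_rows:
  plan:
    - {"x": -0.032, "y": 0.045, "z": 0.06, "wx": 0, "wy": 0, "wz": 31, "claw": 0.2}
    - {"x": -0.032, "y": 0.045, "z": 0.1, "wx": 0, "wy": 0, "wz": 31, "claw": 0.2}
    - {"x": -0.032, "y": 0.045, "z": 0.1, "wx": 0, "wy": 0, "wz": 31, "claw": 0.2}
    - {"x": -0.032, "y": 0.045, "z": 0.1, "wx": 0, "wy": 0, "wz": 31, "claw": 0.2}
    - {"x": -0.032, "y": 0.045, "z": 0.1, "wx": 0, "wy": 0, "wz": 31, "claw": 0.2}
    - {"x": -0.032, "y": 0.045, "z": 0.1, "wx": 0, "wy": 0, "wz": 31, "claw": 0.2}

```text
clock: 2.35
position: [0.5762, 0.1124, 0.3021]
orientation: [3.141, -0.002, 0.65]
contact_force: [-0.1, 0.2, 0.3]
gripper_width: 0.6
grip_force: 0.0
```

Run:
```python
from h import *
c=grab("wrist"); im=c[0]; hsv=cv2.cvtColor(im,cv2.COLOR_RGB2HSV)
red=((hsv[...,0]<6)|(hsv[...,0]>174))&(hsv[...,1]>150)&(hsv[...,2]>80)
n,l,st,ce=cv2.connectedComponentsWithStats(red.astype(np.uint8))
for i in range(1,n):
    if st[i,4]<150: continue
    v,u=np.nonzero(l==i);k=onz(c,np.c_[u,v],.096);print(st[i],ce[i],k.mean(0),cv2.minAreaRect(k[:,:2].astype(np.float32)),np.median(cloud(c,l==i)[1],0))
save("w1.png",im); go([*B(0,.106),.15],37)
```

```text
[600  44  40  33 685] [621.46423358  57.94890511] [ 0.83136063 -0.04615467  0.096     ] ((0.8298450112342834, -0.04606229439377785), (0.024000508710741997, 0.030783094465732574), 89.75041198730469) [ 0.86917404 -0.08361093  0.03079739]
[318 143  12  49 483] [323.59834369 166.79503106] [0.57891928 0.11296391 0.096     ] ((0.5784315466880798, 0.11272868514060974), (0.049079861491918564, 0.01107209362089634), 37.62483596801758) [0.57899625 0.11308003 0.09571454]
pos [0.5761 0.1124 0.3021] shift mm [ -2.3   1.4 152.1] rotdeg [ 0.  -0.1  0.2]
```

View pics/w1.png

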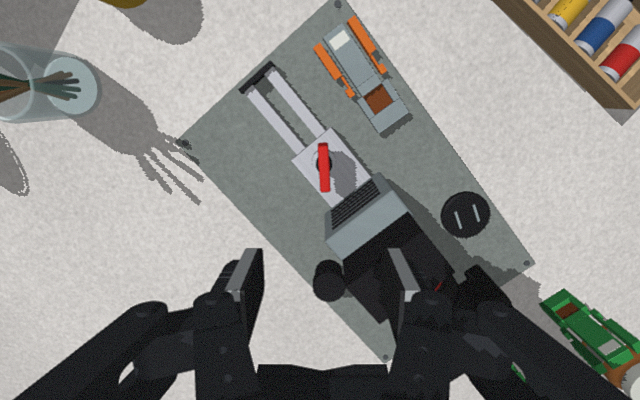

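The wrist view shows the red bar at (324,167) at 37.6°, at world (0.578,0.113). That agrees with the top view, so I'm descending.

send_rows:
  plan:
    - {"x": 0.002, "y": 0.001, "z": 0.05, "wx": 0, "wy": 0, "wz": 0, "claw": 0.2}
    - {"x": 0.002, "y": 0.001, "z": 0.1, "wx": 0, "wy": 0, "wz": 0, "claw": 0.2}
    - {"x": 0.002, "y": 0.001, "z": 0.14, "wx": 0, "wy": 0, "wz": 0, "claw": 0.2}
    - {"x": 0.002, "y": 0.001, "z": 0.17, "wx": 0, "wy": 0, "wz": 0, "claw": 0.2}
    - {"x": 0.002, "y": 0.001, "z": 0.2, "wx": 0, "wy": 0, "wz": 0, "claw": 0.2}
    - {"x": 0.002, "y": 0.001, "z": 0.22, "wx": 0, "wy": 0, "wz": 0, "claw": 0.2}
    - {"x": 0.002, "y": 0.001, "z": 0.234, "wx": 0, "wy": 0, "wz": 0, "claw": 0.2}
    - {"x": 0.002, "y": 0.001, "z": 0.234, "wx": 0, "wy": 0, "wz": 0, "claw": 0.2}

```text
clock: 3.4
position: [0.5775, 0.1123, 0.0667]
orientation: [-3.141, 0.001, 0.648]
contact_force: [-0.4, 0.4, -0.7]
gripper_width: 0.6
grip_force: 0.0
```

send_rows:
  plan:
    - {"x": 0, "y": 0, "z": 0, "wx": 0, "wy": 0, "wz": 0, "claw": -1}
    - {"x": 0, "y": 0, "z": 0, "wx": 0, "wy": 0, "wz": 0, "claw": -1}
    - {"x": 0, "y": 0, "z": 0, "wx": 0, "wy": 0, "wz": 0, "claw": -1}
    - {"x": 0, "y": 0, "z": 0, "wx": 0, "wy": 0, "wz": 0, "claw": -1}
    - {"x": 0, "y": 0, "z": 0, "wx": 0, "wy": 0, "wz": 0, "claw": -1}

```text
clock: 4.03
position: [0.5792, 0.1123, 0.0686]
orientation: [3.141, -0.002, 0.648]
contact_force: [-1.0, -0.9, 6.3]
gripper_width: 0.169
grip_force: 39.3
```

send_rows:
  plan:
    - {"x": 0, "y": 0, "z": 0, "wx": 0, "wy": 0, "wz": -7, "claw": -1}
    - {"x": 0, "y": 0, "z": 0, "wx": 0, "wy": 0, "wz": -15, "claw": -1}
    - {"x": 0, "y": 0, "z": 0, "wx": 0, "wy": 0, "wz": -23, "claw": -1}
    - {"x": 0, "y": 0, "z": 0, "wx": 0, "wy": 0, "wz": -31, "claw": -1}
    - {"x": 0, "y": 0, "z": 0, "wx": 0, "wy": 0, "wz": -39, "claw": -1}
    - {"x": 0, "y": 0, "z": 0, "wx": 0, "wy": 0, "wz": -47, "claw": -1}
    - {"x": 0, "y": 0, "z": 0, "wx": 0, "wy": 0, "wz": -55, "claw": -1}
    - {"x": 0, "y": 0, "z": 0, "wx": 0, "wy": 0, "wz": -62, "claw": -1}

```text
clock: 5.03
position: [0.5779, 0.1129, 0.0685]
orientation: [-3.141, -0.001, 1.733]
contact_force: [-2.4, -0.1, 6.9]
gripper_width: 0.172
grip_force: 39.5
```

send_rows:
  plan:
    - {"x": 0, "y": 0, "z": 0, "wx": 0, "wy": 0, "wz": -6, "claw": -1}
    - {"x": 0, "y": 0, "z": 0, "wx": 0, "wy": 0, "wz": -12, "claw": -1}
    - {"x": 0, "y": 0, "z": 0, "wx": 0, "wy": 0, "wz": -12, "claw": -1}
    - {"x": 0, "y": 0, "z": 0, "wx": 0, "wy": 0, "wz": -12, "claw": -1}

```text
clock: 5.52
position: [0.5776, 0.1128, 0.0684]
orientation: [-3.141, -0.001, 1.939]
contact_force: [-3.1, 0.5, 7.3]
gripper_width: 0.169
grip_force: 39.6
```

Run:
```python
from h import *
s=r.get_state();p=s["position"];print(s["wrist_torque"],s["joint_positions"].round(2))
go([*(p[:2]+B(0,.078)-O),p[2]],np.rad2deg(s["orientation"][2]))
```

```text
[-0.07565385  0.56931732 -0.06331931] [-0.43  0.47  0.2   1.87 -0.13  0.81  0.21]
pos [0.5776 0.1128 0.0684] shift mm [64.6 43.7  0.1] rotdeg [-0.  -0.1  0. ]
```

send_rows:
  plan:
    - {"x": 0.008, "y": 0.0055, "z": 0, "wx": 0, "wy": 0, "wz": 0, "claw": -1}
    - {"x": 0.017, "y": 0.0113, "z": 0, "wx": 0, "wy": 0, "wz": 0, "claw": -1}
    - {"x": 0.026, "y": 0.0175, "z": 0, "wx": 0, "wy": 0, "wz": 0, "claw": -1}
    - {"x": 0.035, "y": 0.0235, "z": 0, "wx": 0, "wy": 0, "wz": 0, "claw": -1}
    - {"x": 0.044, "y": 0.0297, "z": 0, "wx": 0, "wy": 0, "wz": 0, "claw": -1}
    - {"x": 0.053, "y": 0.0358, "z": 0, "wx": 0, "wy": 0, "wz": 0, "claw": -1}
    - {"x": 0.0615, "y": 0.0415, "z": 0, "wx": 0, "wy": 0, "wz": 0, "claw": -1}
    - {"x": 0.0615, "y": 0.0415, "z": 0, "wx": 0, "wy": 0, "wz": 0, "claw": -1}

```text
clock: 6.52
position: [0.5948, 0.1864, 0.0685]
orientation: [3.14, -0.002, 1.94]
contact_force: [-1.4, 0.6, 5.7]
gripper_width: 0.169
grip_force: 39.4
```

Run:
```python
from h import *
s=r.get_state();print(s["contact_force"], Ro.from_euler('z',-A).apply([*(s["position"][:2]-O),0]))
c=grab("top");save("t2.png",cv2.resize(c[0][130:300,200:420],None,fx=3,fy=3))
```

```text
[-1.38253036  0.61778162  5.72261218] [0.0017591 0.18485   0.       ]
```

View pics/t2.png

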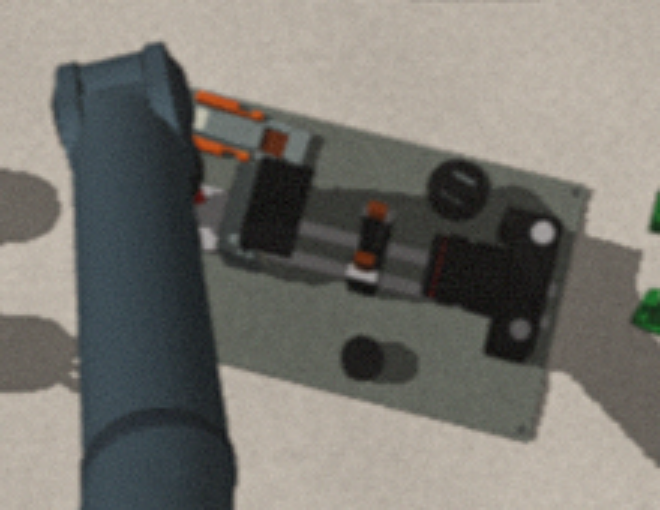

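The head is drawn back about 76 mm. The cassette is uncovered, with its orange catches at crop (377,210) and (365,260). Next I release the knob and rise.

send_rows:
  plan:
    - {"x": 0, "y": 0, "z": 0, "wx": 0, "wy": 0, "wz": 0, "claw": 0}
    - {"x": 0, "y": 0, "z": 0, "wx": 0, "wy": 0, "wz": 0, "claw": 0}
    - {"x": 0, "y": 0, "z": 0, "wx": 0, "wy": 0, "wz": 0, "claw": 0}
    - {"x": 0, "y": 0, "z": -0.04, "wx": 0, "wy": 0, "wz": 0, "claw": 0}
    - {"x": 0, "y": 0, "z": -0.1, "wx": 0, "wy": 0, "wz": 0, "claw": 0.5}
    - {"x": 0, "y": 0, "z": -0.16, "wx": 0, "wy": 0, "wz": 0, "claw": 1}
    - {"x": 0, "y": 0, "z": -0.22, "wx": 0, "wy": 0, "wz": 0, "claw": 1}
    - {"x": 0, "y": 0, "z": -0.25, "wx": 0, "wy": 0, "wz": 0, "claw": 1}

```text
clock: 7.58
position: [0.5961, 0.1847, 0.3219]
orientation: [3.135, -0.0, 1.939]
contact_force: [0.2, -1.8, -0.2]
gripper_width: 1.001
grip_force: 0.0
```

```bash
cat > cas.py <<'E'
from h import *
import sys
Z=float(sys.argv[1])
Rb=Ro.from_euler('z',-A)
for n in sys.argv[2:]:
    c=grab(n);hsv=cv2.cvtColor(c[0],cv2.COLOR_RGB2HSV)
    m=(hsv[...,0]>4)&(hsv[...,0]<18)&(hsv[...,1]>150)&(hsv[...,2]>70)
    uv,P=cloud(c,m); Q=Rb.apply(P-[*O,0])
    I=(abs(Q[:,0])<.045)&(abs(Q[:,1])<.03)&(abs(P[:,2]-Z)<.012)
    for sgn in(-1,1):
        J=I&(Q[:,0]*sgn>0)
        if J.sum()<3: print(n,sgn,"few",J.sum());continue
        q=Rb.apply(onz(c,uv[J],Z)-[*O,0]); print(n,sgn,J.sum(),"px",uv[J].mean(0).round(0),"z",np.median(P[J,2]).round(4),"board min/max mm",(q.min(0)*1e3).round(1),(q.max(0)*1e3).round(1))
go([*B(0,0),.30],77)
E
python3 cas.py .165 top wrist
```

```text
top -1 27 px [321. 216.] z 0.1636 board min/max mm [-29.3  -7.8 165. ] [-17.7   7.5 165. ]
top 1 19 px [325. 199.] z 0.1633 board min/max mm [ 17.2  -8.  165. ] [ 27.6   5.4 165. ]
wrist -1 few 0
wrist 1 208 px [236. 335.] z 0.1642 board min/max mm [ 17.6  -8.6 165. ] [ 29.1  16.6 165. ]
pos [0.5971 0.1851 0.3227] shift mm [-150.  -106.9   21.6] rotdeg [ 0.5 -0.2 34.1]
```

send_rows:
  plan:
    - {"x": -0.15, "y": -0.107, "z": 0.02, "wx": 0, "wy": 0, "wz": 34, "claw": 1}
    - {"x": -0.15, "y": -0.107, "z": 0.02, "wx": 0, "wy": 0, "wz": 34, "claw": 1}
    - {"x": -0.15, "y": -0.107, "z": 0.02, "wx": 0, "wy": 0, "wz": 34, "claw": 1}
    - {"x": -0.15, "y": -0.107, "z": 0.02, "wx": 0, "wy": 0, "wz": 34, "claw": 1}
    - {"x": -0.15, "y": -0.107, "z": 0.02, "wx": 0, "wy": 0, "wz": 34, "claw": 1}
    - {"x": -0.15, "y": -0.107, "z": 0.02, "wx": 0, "wy": 0, "wz": 34, "claw": 1}

```text
clock: 8.43
position: [0.5486, 0.0083, 0.2965]
orientation: [-3.14, 0.0, 1.35]
contact_force: [-0.2, 0.5, 0.7]
gripper_width: 0.999
grip_force: 0.0
```

```bash
python3 cas.py .165 wrist
```

```text
wrist -1 239 px [300. 189.] z 0.1647 board min/max mm [-26.   -8.9 165. ] [-17.8   9.5 165. ]
wrist 1 277 px [356. 189.] z 0.1646 board min/max mm [ 18.2  -8.5 165. ] [ 28.7   9.8 165. ]
pos [0.5488 0.0083 0.2967] shift mm [-1.   3.  -3.3] rotdeg [-0.1  0.   0.3]
```

send_rows:
  plan:
    - {"x": -0.001, "y": 0.0033, "z": 0.04, "wx": 0, "wy": 0, "wz": 0.3, "claw": 1}
    - {"x": -0.001, "y": 0.0033, "z": 0.08, "wx": 0, "wy": 0, "wz": 0.3, "claw": 1}
    - {"x": -0.001, "y": 0.0033, "z": 0.11, "wx": 0, "wy": 0, "wz": 0.3, "claw": 1}
    - {"x": -0.001, "y": 0.0033, "z": 0.135, "wx": 0, "wy": 0, "wz": 0.3, "claw": 1}
    - {"x": -0.001, "y": 0.0033, "z": 0.155, "wx": 0, "wy": 0, "wz": 0.3, "claw": 1}
    - {"x": -0.001, "y": 0.0033, "z": 0.167, "wx": 0, "wy": 0, "wz": 0.3, "claw": 1}
    - {"x": -0.001, "y": 0.0033, "z": 0.167, "wx": 0, "wy": 0, "wz": 0.3, "claw": 1}
    - {"x": -0.001, "y": 0.0033, "z": 0.167, "wx": 0, "wy": 0, "wz": 0.3, "claw": 1}

```text
clock: 9.48
position: [0.5526, 0.0048, 0.1311]
orientation: [3.14, -0.001, 1.341]
contact_force: [-0.2, 0.0, -0.1]
gripper_width: 1.001
grip_force: 0.0
```

send_rows:
  plan:
    - {"x": 0, "y": 0, "z": 0, "wx": 0, "wy": 0, "wz": 0, "claw": -1}
    - {"x": 0, "y": 0, "z": 0, "wx": 0, "wy": 0, "wz": 0, "claw": -1}
    - {"x": 0, "y": 0, "z": 0, "wx": 0, "wy": 0, "wz": 0, "claw": -1}
    - {"x": 0, "y": 0, "z": 0, "wx": 0, "wy": 0, "wz": 0, "claw": -1}
    - {"x": 0, "y": 0, "z": 0, "wx": 0, "wy": 0, "wz": 0, "claw": -1}
    - {"x": 0, "y": 0, "z": 0, "wx": 0, "wy": 0, "wz": 0, "claw": -1}
  newtons: 40

```text
clock: 10.22
position: [0.5537, 0.0046, 0.1331]
orientation: [3.138, -0.002, 1.341]
contact_force: [-2.5, 0.1, 8.7]
gripper_width: 0.468
grip_force: 42.1
```

```bash
python3 - <<'E'
from h import *
s=r.get_state();print(s["contact_force"],s["wrist_torque"],s["gripper_width"]*85,s["grip_force"])
c=grab("wrist");save("w3.png",c[0])
E
python3 cas.py .165 wrist
```

```text
[-2.50081365  0.06090562  8.67890154] [-0.02027278  0.46353967  0.00918187] 39.78960001883192 42.06061542034149
wrist -1 1079 px [276. 293.] z 0.1646 board min/max mm [-18.3  -8.3 165. ] [-10.   13.9 165. ]
wrist 1 1110 px [368. 293.] z 0.1646 board min/max mm [ 13.6  -8.4 165. ] [ 22.   13.8 165. ]
pos [0.5537 0.0045 0.1331] shift mm [   2.    -2.1 -166.9] rotdeg [ 0.2 -0.1 -0.2]
```

View pics/w3.png

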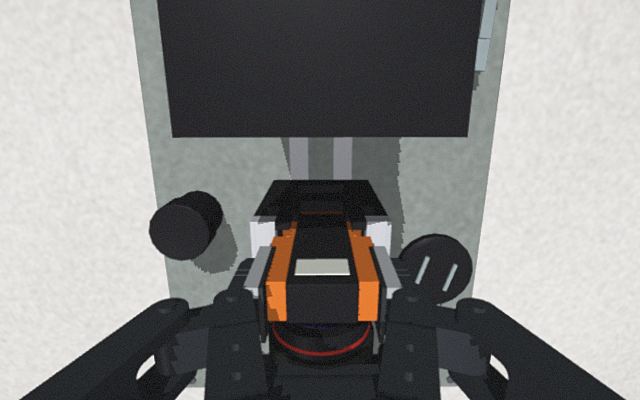

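The fingers sit on both orange catches, at (278,285) and (366,285), and both are pressed in evenly. The visor edge at (320,135) is well clear, so I'm lifting.

send_rows:
  plan:
    - {"x": 0, "y": 0, "z": -0.006, "wx": 0, "wy": 0, "wz": 0, "claw": -1}
    - {"x": 0, "y": 0, "z": -0.014, "wx": 0, "wy": 0, "wz": 0, "claw": -1}
    - {"x": 0, "y": 0, "z": -0.024, "wx": 0, "wy": 0, "wz": 0, "claw": -1}
    - {"x": 0, "y": 0, "z": -0.034, "wx": 0, "wy": 0, "wz": 0, "claw": -1}

```text
clock: 10.82
position: [0.5519, 0.0043, 0.1649]
orientation: [3.141, 0.0, 1.341]
contact_force: [2.1, -1.3, -2.1]
gripper_width: 0.468
grip_force: 40.7
```

send_rows:
  plan:
    - {"x": 0, "y": 0, "z": -0.012, "wx": 0, "wy": 0, "wz": 0, "claw": -1}
    - {"x": 0, "y": 0, "z": -0.024, "wx": 0, "wy": 0, "wz": 0, "claw": -1}
    - {"x": 0, "y": 0, "z": -0.036, "wx": 0, "wy": 0, "wz": 0, "claw": -1}
    - {"x": 0, "y": 0, "z": -0.05, "wx": 0, "wy": 0, "wz": 0, "claw": -1}
    - {"x": 0, "y": 0, "z": -0.064, "wx": 0, "wy": 0, "wz": 0, "claw": -1}
    - {"x": 0, "y": 0, "z": -0.072, "wx": 0, "wy": 0, "wz": 0, "claw": -1}
    - {"x": 0, "y": 0, "z": -0.076, "wx": 0, "wy": 0, "wz": 0, "claw": -1}
    - {"x": 0, "y": 0, "z": -0.076, "wx": 0, "wy": 0, "wz": 0, "claw": -1}

```text
clock: 11.82
position: [0.5516, 0.0045, 0.2403]
orientation: [-3.141, -0.0, 1.341]
contact_force: [-0.7, -0.6, -1.3]
gripper_width: 0.464
grip_force: 40.8
```

send_rows:
  plan:
    - {"x": 0, "y": 0, "z": 0, "wx": 0, "wy": 0, "wz": 0, "claw": -1}
    - {"x": 0, "y": 0, "z": 0, "wx": 0, "wy": 0, "wz": 0, "claw": -1}
    - {"x": 0, "y": 0, "z": 0, "wx": 0, "wy": 0, "wz": 0, "claw": -1}
    - {"x": 0, "y": 0, "z": 0, "wx": 0, "wy": 0, "wz": 0, "claw": -1}

```text
clock: 12.32
position: [0.5516, 0.0045, 0.2401]
orientation: [-3.141, 0.0, 1.341]
contact_force: [-0.2, 0.8, -1.3]
gripper_width: 0.469
grip_force: 40.8
```

```bash
python3 - <<'E'
from h import *
s=r.get_state();print(s["contact_force"],abs(s["qvel"]).max(),s["grip_force"])
c=grab("side");save("s4.png",cv2.resize(c[0][120:290,230:390],None,fx=3.5,fy=3.5))
E
python3 cas.py .275 wrist
```

```text
[-0.20410571  0.80531591 -1.328222  ] 0.0026416542963006674 40.81470251083374
wrist -1 1012 px [276. 295.] z 0.2716 board min/max mm [-19.7  -6.7 275. ] [-11.9  13.5 275. ]
wrist 1 1019 px [368. 295.] z 0.2715 board min/max mm [ 11.8  -6.7 275. ] [ 19.5  13.4 275. ]
pos [0.5517 0.0045 0.2402] shift mm [  2.1  -0.7 -59.8] rotdeg [-0.   0.  -0.2]
```

View pics/s4.png

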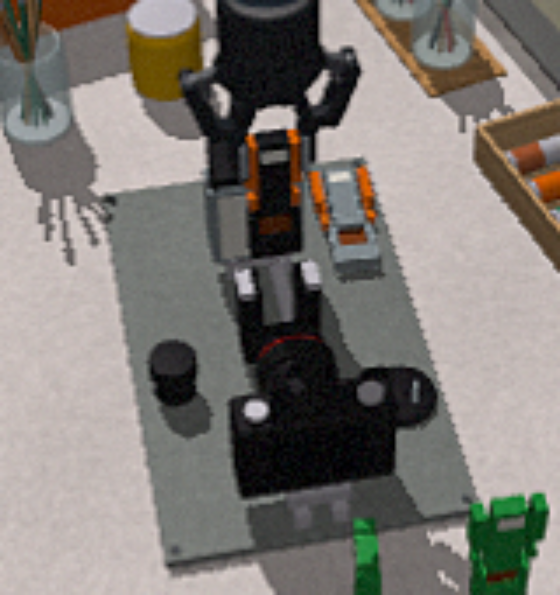

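The cassette is held upright above the empty gate at crop (275,190). Its catch tops are at z = 0.272, so it has risen 107 mm and its underside is at about 151 mm. The 1.3 N load matches its mass.

```bash
python3 -c "
from bench import r
print(r.hand_in())"
```

```text
the job is handed in; nothing more can be done
None
```

I handed the job in at about 12.5 s on the robot's clock: clamp loosened (about 1.3 rad), lamp head back about 76 mm, cassette held still and upright by its pinched catches with its underside at about 151 mm, above the gate; no verdict was returned.

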